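# Turn the washed tumbler upside down on the dish drainer

## Task

The tall glass tumbler standing on the worktop has just been washed: turn it over and stand it upside down, mouth down, on the wires of the dish drainer to drip dry, clear of the mug and the short glass already drying there. It will probably need laying down and a second grasp on the way; it is glass, so lay it and set it down gently, and leave the mug, the short glass and the lemon where they are.

Things in the scene. Friction and masses are not known exactly. Their poses are not given: they have to be found in the camera images.
- tumbler: Tall clear glass tumbler, slightly frosted, hollow, 134 mm tall, outer diameter 65 mm at the open mouth narrowing evenly to 58 mm at the closed base, wall 3 mm, about 0.22 kg. Starts upright on the worktop. Origin: centre of the underside of its closed base; z runs along the glass from base to mouth (up when upright, down when inverted). Round: x and y mean nothing.
- drainer: Fixed wire drainer, tray of 264 x 364 mm. Origin: centre of its underside at worktop height, z up. Wires of 6 mm run along y, 22 mm apart (x = -110 to 110), tops at z = 30 mm: a tumbler laid along them does not roll, its axis then at z = 59 mm. Rail all round at x = +-120, y = +-170 mm, top at z = 43 mm. Mug and short glass stand in the back row (x = 68 mm); the front row (x = -45 mm) is empty.
- mug: White spotted mug, loose, drying upside down in the drainer's back row: body 82 mm across, 91 mm tall, handle at one side. Origin: at the height of the wire tops, z up; the body's axis lies 17 mm from it towards +y, the handle points to -y and ends at y = -57 mm.
- glass: Short clear glass drying upside down in the back row of the drainer, loose. 81 mm diameter, 91 mm tall. Origin: on its axis at the level of the wire tops, z up.
- lemon: Yellow lemon, 75 x 58 x 59 mm, loose on the worktop to the left of the tumbler; a bystander. Origin: centre of its underside.
- bread_bin: Dark grey bread bin, fixed, behind the tumbler; an obstacle. Origin: centre of its underside; it reaches 165 mm to the robot (-x) and 200 mm to either side (y), 185 mm high. From that origin, a wall cabinet hangs overhead (underside at z = 498 mm, front at x = -98 mm, right end at y = -200 mm) and a tall fridge stands at the right (its near side at y = -825 mm): keep the wrist clear.
Mind the look-alikes: they are no part of the job. Leave any green look-alike of the tumbler alone.

How it is judged:
By the outcome, as a careful person would: the job done as asked, in the order asked, and still so for the second after the job is handed in, with the robot touching nothing.
It also fails if it takes over 45 s, if anything falls off the work surface, if the arm or the gripper's body presses on something with over 40 N, if the wrist force passes 120 N, or if a joint passes its speed limit or range.

## Robot

A 6-joint arm with a two-finger parallel gripper is mounted at the origin on a cart in front of the work surface, level with it; the furniture and walls round the work are solid. World frame = base frame: x ahead of the robot, y to its left, z up, the work surface at z = 0. Lengths are in m, angles in rad, forces in N, time in s.
With the tool pointing down it reaches from about 0.325 to 0.9 m from the base axis. Payload 3.5 kg.
Tool frame: the origin (TCP) lies at the very end of the fingers, on their centre line; the grasp point (between the pads) lies 19 mm behind it (r.tcp_to_grasp is the distance from the TCP to the grasp point, in m); z points along the fingers, y is the line along which they close (so a half turn about z gives the same grasp; the last joint's range is limited). The gripper opens to 85 mm and grips with 20 to 120 N. Pads are 22 mm wide; open, the fingers measure 114 mm over their backs; the gripper's body (76 mm by 85 mm) begins 54 mm behind the grasp point. The pads swing forward as they close: fully open they stand 13 mm farther back than shut.
Start: joints at [-1.359, 0.276, -0.026, 1.268, 0, 1.467], TCP at [0.194, -0.594, 0.231] pointing down, gripper open.
Joint ranges: [-3.12, 3.12], [-0.85, 1.88], [-1.08, 1.24], [-1.95, 2.15], [-1.57, 1.53], [-3.14, 3.14]. Speed limits (rad/s): [2.57, 2.57, 3.14, 3.14, 3.14, 3.14].

## Interface

Orientations are given as [roll, pitch, yaw] about the fixed x, y, z axes, in that order (R = Rz(yaw) Ry(pitch) Rx(roll)).
In Python, from workcell import r gives the robot as it stands.
- The arm moves only by the tool apply_moves, never from a script. Its argument "motion" is a list of rows, each a list of 7 numbers: the turn, a rotation vector about the tool's x, y, z in units of 8 degrees (1.0 is 8 degrees), then the shift along the tool's x, y, z in units of 40 mm (1.0 is 40 mm), then the closure, from 0 (fully open) to 1 (shut). A call has 1 to 10 rows; each row is the pose to reach, as a shift and turn from the pose commanded when the call began, along the tool's axes at that moment; what a row does not reach only later rows make up. A row lasts 1/10 s, in which the tool goes at most 50 mm and 8.59 degrees, less where a joint would pass 70% of its speed; a pose out of reach is approached as far as the arm can. A call with a gripper value outside its range is refused whole. The fingers move at their own pace and stop on an object; "grip_force" is the grip in N (left out, the last holds). Time passes only in rows, so rows that repeat a pose let the fingers close. It gives the time, the measured TCP pose, the force, the opening and the grip force at its end, in the units of the state.
- r.get_state(): the state, without advancing time (a new reading comes with each control period).
- r.get_image(name): name is "scene" or "top" or "wrist"; returns a dict with "img" (420x560x3 uint8, blue, green, red), "fx", "fy", "cx", "cy" (pixels), "extrinsics" (4x4, takes a point from world to camera coordinates). Camera axes: x right, y down, z forward; pixel columns grow to the right and rows downward; lengths in m; the calibration is good to about 2 mm. A picture is of the moment at which its call begins. There is no depth.
- r.hand_in(): hands the job in; it is judged then, once.
The state is a dict: "t": time; "qpos": joint angles; "joint_vel": joint speeds; "effort": joint torques, N m; "eef_pos": TCP position; "tool_rot": TCP orientation; "ft_force": force on the tool from outside, world axes, zero at the start; "torque": the same for the moment, N m; "gripper_width": finger opening in m; "gripper_force": force on a finger pad.
Only numpy, scipy, OpenCV 4.12 (cv2) and the standard library are available. Lean on these libraries where they do the work, as an engineer would, in place of code of your own. Each camera call takes 0.05 s, during which the arm holds its last target. There are 200 camera calls.

## Working session

There is one attempt and no reset: what is moved stays moved. The work goes in short steps, Python scripts to look and compute and a tool call to move; the robot and the scene stay as the last step left them, time stands still between calls to the robot, and variables do not carry over. Pictures are saved under pics/ and viewed, at most 10 in all, crops included, and the job is handed in when it is done.

Besides the shell and the picture viewer there is one more tool, called after ">>>" in YAML: its name, and indented under it one key for each argument. apply_moves: Moves the arm, as the interface text tells. Its arguments: {"type":"object","properties":{"motion":{"type":"array"},"grip_force":{"type":"number"}},"required":["motion"]}

```bash
ls; mkdir -p pics; cat > h.py <<'E'
import numpy as np,cv2
from workcell import r
from scipy.spatial.transform import Rotation as R
def ray(c,u,v):
    T=c["extrinsics"];o=-T[:3,:3].T@T[:3,3]
    d=T[:3,:3].T@np.array([(u-c["cx"])/c["fx"],(v-c["cy"])/c["fy"],1]);return o,d
def onz(c,u,v,z):
    o,d=ray(c,u,v);return o+d*(z-o[2])/d[2]
def pix(c,p):
    q=c["extrinsics"]@np.r_[p,1];return c["cx"]+c["fx"]*q[0]/q[2],c["cy"]+c["fy"]*q[1]/q[2]
E
python3 - <<'E'
from h import *
for n in ["scene","top"]:
    c=r.get_image(n);cv2.imwrite(f"pics/{n}0.png",c["img"]);print(n,c["fx"],c["cx"],c["cy"],c["extrinsics"].round(3).tolist())
s=r.get_state();print(s)
E
```

```text
pics
scene 382.2248439675453 278.61869129047824 209.07991838668235 [[-0.608, -0.794, 0.001, 0.511], [-0.444, 0.34, -0.829, 0.235], [0.658, -0.505, -0.559, 0.941], [0.0, 0.0, 0.0, 1.0]]
top 412.2526013459088 286.7184314383402 206.7638549686459 [[-0.317, -0.948, -0.004, 0.387], [-0.922, 0.309, -0.235, 0.484], [0.224, -0.071, -0.972, 1.472], [0.0, 0.0, 0.0, 1.0]]
{'t': 0.1, 'qpos': array([-1.35938283e+00,  2.77082194e-01, -2.77290506e-02,  1.26798838e+00,
       -1.24311400e-05,  1.46739805e+00]), 'joint_vel': array([ 6.27652851e-05, -2.77781066e-04,  3.91490566e-03, -5.26381229e-04,
       -6.92167716e-04, -1.47069904e-04]), 'effort': array([ 4.47424982e-04, -4.46709108e+01,  2.96128052e+01,  8.46961979e-03,
       -8.08964091e-05,  5.18743917e-06]), 'eef_pos': array([ 0.19336535, -0.5936069 ,  0.23026274]), 'tool_rot': array([-3.13959877e+00, -1.94404234e-04,  3.14811593e-01]), 'ft_force': array([-0.21747024,  0.31485423,  0.29817437]), 'torque': array([0.00056952, 0.02300393, 0.0580205 ]), 'gripper_force': 0.0, 'gripper_width': 0.08544027310080228}
```

View pics/scene0.png

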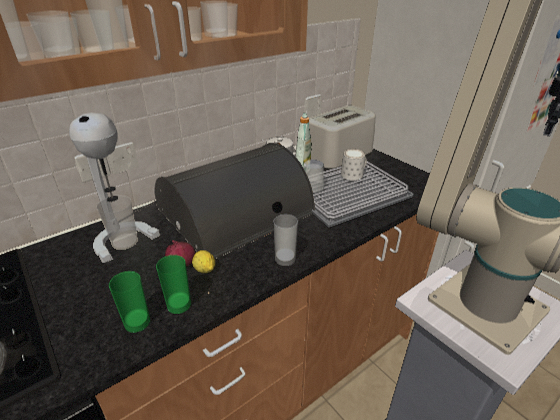

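View pics/top0.png

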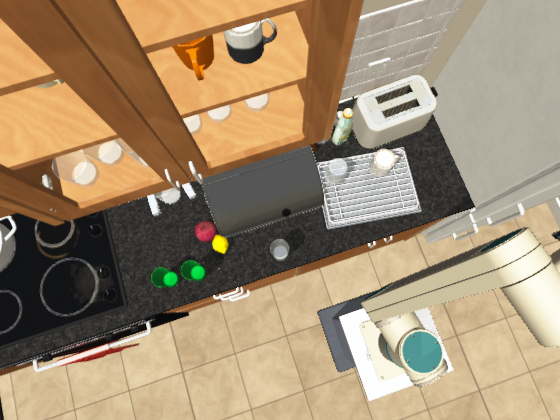

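The scene picture shows the tumbler at about (286,240), the lemon at (204,261), the green look-alikes at (130,300) and (173,285), and the drainer round (360,190). In the top view the tumbler is at (280,249) and the drainer at (368,187).

```bash
python3 - <<'E'
from h import *
a=cv2.imread("pics/scene0.png")[140:275,265:420];b=cv2.imread("pics/top0.png")[135:270,265:425]
f=lambda i:cv2.resize(i,(800,int(i.shape[0]*800/i.shape[1])),interpolation=cv2.INTER_CUBIC)
A=cv2.resize(a,None,fx=2.5,fy=4.4);A=cv2.resize(a,None,fx=2.55,fy=2.55,interpolation=cv2.INTER_CUBIC)
B=cv2.resize(b,None,fx=2.55,fy=2.55,interpolation=cv2.INTER_CUBIC)
h=min(len(A),len(B));cv2.imwrite("pics/crop.png",np.hstack([A[:h],B[:h]])[:, :800]);print(A.shape,B.shape)
E
```

```text
(344, 395, 3) (344, 408, 3)
```

View pics/crop.png

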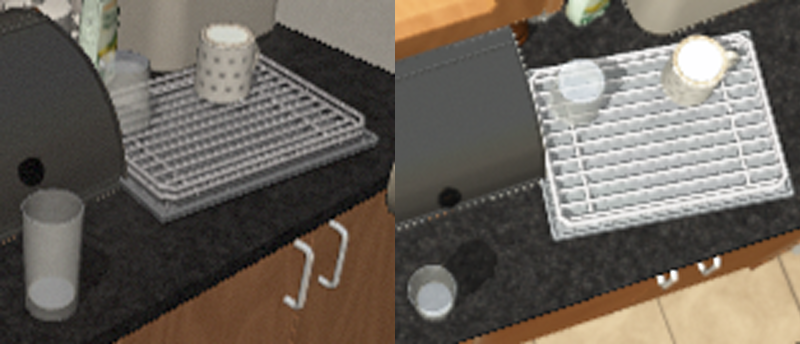

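The crop shows the tumbler base centre at about scene (285,256) and top (280,252), the drainer's tray front corners at top-crop (555,240) and (793,197), and the rail's back corners at (533,70) and (748,33).

```bash
python3 - <<'E'
from h import *
s=r.get_image("scene");t=r.get_image("top")
S=lambda x,y:(265+x/2.55,140+y/2.55);T=lambda x,y:(265+(x-395)/2.55,135+y/2.55)
print("tumb base",onz(s,*S(51,296),.004),onz(t,*T(433,298),.004))
print("tumb mouth",onz(s,*S(52,205),.134),onz(t,*T(432.5,288),.134))
# tray front corners z~.005, rail back z~.043
P=[onz(t,*T(555,240),.005),onz(t,*T(793,197),.005),onz(t,*T(533,70),.043),onz(t,*T(748,33),.043)]
for p in P:print(p.round(3))
print("scene tray",onz(s,*S(163,221),.005).round(3),onz(s,*S(379,139),.005).round(3))
f=P[1]-P[0];print("len",np.linalg.norm(f),"yaw",np.degrees(np.arctan2(-f[1],-f[0]))-90, np.linalg.norm(P[3]-P[2]))
print("glass top z=.121",onz(t,*T(583,83),.121).round(3),"mug",onz(t,*T(699,58),.121).round(3))
# lemon
for c in(s,t):
    h=cv2.inRange(cv2.cvtColor(c["img"],cv2.COLOR_BGR2HSV),(22,150,120),(34,255,255));n,l,st,ce=cv2.connectedComponentsWithStats(h);k=1+np.argmax(st[1:,4]);print("lemon",ce[k],onz(c,*ce[k],.03).round(3))
E
```

```text
tumb base [0.4398319  0.28427672 0.004     ] [0.43708262 0.28877201 0.004     ]
tumb mouth [0.43406755 0.2891532  0.134     ] [0.43343146 0.28791622 0.134     ]
[0.461 0.09  0.005]
[ 0.41  -0.271  0.005]
[0.712 0.038 0.043]
[ 0.664 -0.291  0.043]
scene tray [0.465 0.089 0.005] [ 0.421 -0.283  0.005]
len 0.36453661836265494 yaw -8.159145372996193 0.33334147307225304
glass top z=.121 [ 0.646 -0.008  0.121] mug [ 0.629 -0.179  0.121]
lemon [202.74033149 260.77071823] [0.536 0.491 0.03 ]
lemon [219.67965368 243.66666667] [0.533 0.491 0.03 ]
```

```bash
cat >> h.py <<'E'
def row(p,Rt):
    "units of the move from the measured pose to world pose p, matrix Rt"
    s=r.get_state();R0=R.from_euler('xyz',s["tool_rot"]).as_matrix()
    w=R.from_matrix(R0.T@Rt).as_rotvec(degrees=True)/8;d=R0.T@(np.array(p)-s["eef_pos"])/.04
    return np.r_[w,d].round(2).tolist()
def frame(z,y):
    "tool z direction, approx y direction"
    z=np.array(z,float);z/=np.linalg.norm(z);y=np.array(y,float);y-=z*(y@z);y/=np.linalg.norm(y)
    return np.c_[np.cross(y,z),y,z]
def st():
    s=r.get_state();print(round(s["t"],2),s["eef_pos"].round(4),s["tool_rot"].round(3),s["qpos"].round(3),s["ft_force"].round(1),round(s["gripper_width"],4))
E
python3 - <<'E'
from h import *
st();print(row([.42,0.0,.33],frame([0,0,-1],[-.1,1,0])),row([.42,0.0,.33],frame([0,0,-1],[.1,-1,0])))
print([x for x in dir(r) if x[0]!='_'])
E
```

```text
0.2 [ 0.1934 -0.5938  0.2305] [-3.14  -0.     0.315] [-1.359  0.277 -0.027  1.268  0.     1.467] [-0.3 -0.8 -0.4] 0.0854
[-0.0, -0.02, -20.96, 9.98, -12.36, -2.47] [-0.01, 0.0, 1.54, 9.98, -12.36, -2.47]
['Unreachable', 'get_image', 'get_state', 'hand_in', 'tcp_to_grasp']
```

>>> apply_moves:
  motion:
    - [0, 0, 0, 10, -12.4, -2.5, 0]
    - [0, 0, 0, 10, -12.4, -2.5, 0]
    - [0, 0, 0, 10, -12.4, -2.5, 0]
    - [0, 0, 0, 10, -12.4, -2.5, 0]
    - [0, 0, 0, 10, -12.4, -2.5, 0]
    - [0, 0, 0, 10, -12.4, -2.5, 0]
    - [0, 0, 0, 10, -12.4, -2.5, 0]
    - [0, 0, 0, 10, -12.4, -2.5, 0]
    - [0, 0, 0, 10, -12.4, -2.5, 0]
    - [0, 0, 0, 10, -12.4, -2.5, 0]

```text
t: 1.2
eef_pos: [0.3694, -0.1308, 0.3092]
tool_rot: [3.141, -0.001, 0.314]
ft_force: [1.2, -0.1, -0.4]
gripper_width: 0.0853
gripper_force: 0.0
```

```bash
python3 - <<'E'
from h import *
st();print(row([.46,0.1,.3],frame([1,0.1,0],[-.1,1,0])),row([.46,0.1,.3],frame([1,.1,0],[.1,-1,0])))
E
```

```text
1.2 [ 0.3694 -0.1308  0.3092] [ 3.141e+00 -1.000e-03  3.140e-01] [-0.506 -0.183 -0.347  1.405  0.     2.322] [ 1.2 -0.1 -0.4] 0.0853
[-15.09, -1.62, -15.1, 3.94, -4.79, 0.23] [-1.2, 11.2, 1.21, 3.94, -4.79, 0.23]
```

>>> apply_moves:
  motion:
    - [-3.5, 10.7, 0, 3.9, -4.8, 0.2, 0]
    - [-3.5, 10.7, 0, 3.9, -4.8, 0.2, 0]
    - [-3.5, 10.7, 0, 3.9, -4.8, 0.2, 0]
    - [-3.5, 10.7, 0, 3.9, -4.8, 0.2, 0]
    - [-3.5, 10.7, 0, 3.9, -4.8, 0.2, 0]
    - [-3.5, 10.7, 0, 3.9, -4.8, 0.2, 0]
    - [-3.5, 10.7, 0, 3.9, -4.8, 0.2, 0]
    - [-3.5, 10.7, 0, 3.9, -4.8, 0.2, 0]
    - [-3.5, 10.7, 0, 3.9, -4.8, 0.2, 0]
    - [-3.5, 10.7, 0, 3.9, -4.8, 0.2, 0]

```text
t: 2.2
eef_pos: [0.4957, 0.1251, 0.3753]
tool_rot: [2.203, -1.18, 0.944]
ft_force: [0.5, 0.1, -0.5]
gripper_width: 0.0854
gripper_force: 0.0
```

```bash
python3 - <<'E'
from h import *
st();c=r.get_image("scene");cv2.imwrite("pics/s1.png",c["img"])
s=r.get_state();print(R.from_euler('xyz',s["tool_rot"]).as_matrix().round(3))
E
```

```text
2.2 [0.4957 0.1251 0.3753] [ 2.203 -1.18   0.944] [ 0.304 -0.557 -1.075 -0.278 -0.326  2.899] [ 0.5  0.1 -0.5] 0.0854
[[ 0.221  0.042  0.974]
 [ 0.308 -0.951 -0.029]
 [ 0.925  0.307 -0.223]]
```

View pics/s1.png

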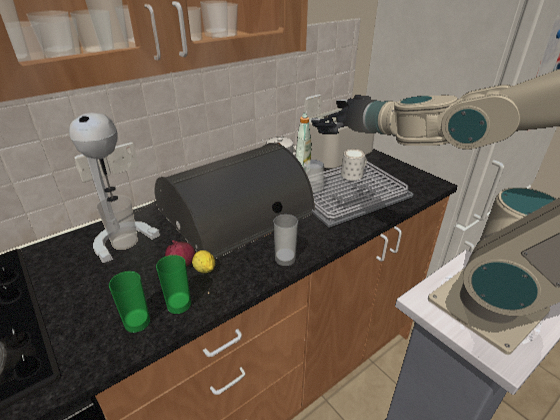

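The picture shows the arm folded at its elbow, with the gripper high over the drainer at (330,115) and nothing disturbed. A forward horizontal tool hits the elbow limit, so I'll use a sideways horizontal tool (joint 5 at about -90 degrees) and spin joint 6 to flip the glass.

```bash
cat >> h.py <<'E'
B=np.array([[0,0,1],[0,1,0],[-1,0,0.]])
def rot(q1,p,q5,q6):
    return R.from_euler('z',q1).as_matrix()@R.from_euler('y',p).as_matrix()@R.from_euler('z',q5).as_matrix()@B@R.from_euler('z',q6).as_matrix()
def level(q1,p,q5):
    "q6 values making tool y horizontal"
    A=rot(q1,p,q5,0);a=np.arctan2(A[2,1],A[2,0]);return [(a+np.pi)%(2*np.pi)-np.pi,(a+2*np.pi)%(2*np.pi)-np.pi]
E
python3 - <<'E'
from h import *
q=r.get_state()["qpos"];s=r.get_state();print(rot(q[0],q[1]-q[2]+q[3],q[4],q[5]).round(3),R.from_euler('xyz',s["tool_rot"]).as_matrix().round(3))
for p in(.8,1.2,1.5):
  for q6 in level(.9,p,-1.3):
    Rt=rot(.9,p,-1.3,q6);print(p,q6,Rt[:,1].round(2),Rt[:,2].round(2),row([.36,.30,.33],Rt))
E
```

```text
[[ 0.221  0.042  0.974]
 [ 0.308 -0.951 -0.029]
 [ 0.925  0.307 -0.223]] [[ 0.221  0.042  0.974]
 [ 0.308 -0.951 -0.029]
 [ 0.925  0.307 -0.223]]
0.8 -2.360151737948966 [-0.46 -0.89  0.  ] [ 0.87 -0.45 -0.19] [-3.17, -0.29, 2.92, -0.48, -4.62, -3.2]
0.8 0.7814409156408271 [ 0.46  0.89 -0.  ] [ 0.87 -0.45 -0.19] [0.39, -4.36, -19.11, -0.48, -4.62, -3.2]
1.2 -1.9543018774160685 [-0.54 -0.84  0.  ] [ 0.82 -0.52 -0.25] [-3.71, -0.79, 3.15, -0.48, -4.62, -3.2]
1.2 1.1872907761737244 [ 0.54  0.84 -0.  ] [ 0.82 -0.52 -0.25] [1.08, -5.05, -18.68, -0.48, -4.62, -3.2]
1.5 -1.6442607249213526 [-0.61 -0.8   0.  ] [ 0.77 -0.58 -0.27] [-4.25, -1.01, 3.31, -0.48, -4.62, -3.2]
1.5 1.4973319286684408 [ 0.61  0.8  -0.  ] [ 0.77 -0.58 -0.27] [1.36, -5.71, -18.32, -0.48, -4.62, -3.2]
```

>>> apply_moves:
  motion:
    - [1.1, -5, -18.7, -0.5, -4.6, -3.2, 0]
    - [1.1, -5, -18.7, -0.5, -4.6, -3.2, 0]
    - [1.1, -5, -18.7, -0.5, -4.6, -3.2, 0]
    - [1.1, -5, -18.7, -0.5, -4.6, -3.2, 0]
    - [1.1, -5, -18.7, -0.5, -4.6, -3.2, 0]
    - [1.1, -5, -18.7, -0.5, -4.6, -3.2, 0]
    - [1.1, -5, -18.7, -0.5, -4.6, -3.2, 0]
    - [1.1, -5, -18.7, -0.5, -4.6, -3.2, 0]
    - [1.1, -5, -18.7, -0.5, -4.6, -3.2, 0]
    - [1.1, -5, -18.7, -0.5, -4.6, -3.2, 0]

```text
t: 3.25
eef_pos: [0.3583, 0.2966, 0.3263]
tool_rot: [2.055, 0.259, 1.38]
ft_force: [0.4, 0.4, 0.2]
gripper_width: 0.0851
gripper_force: 0.0
```

```bash
python3 - <<'E'
from h import *
st()
print(row([.36,.30,.33],rot(.9,1.2,-1.3,1.187)))
E
```

```text
3.25 [0.3583 0.2966 0.3263] [2.055 0.259 1.38 ] [ 1.12  -0.136 -0.622  0.841 -1.088  2.577] [0.4 0.4 0.2] 0.0851
[0.43, -2.35, -8.47, 0.06, 0.11, -0.03]
```

>>> apply_moves:
  motion:
    - [0.4, -2.4, -8.5, 0, 0, 0, 0]
    - [0.4, -2.4, -8.5, 0, 0, 0, 0]
    - [0.4, -2.4, -8.5, 0, 0, 0, 0]
    - [0.4, -2.4, -8.5, 0, 0, 0, 0]
    - [0.4, -2.4, -8.5, 0, 0, 0, 0]
    - [0.4, -2.4, -8.5, 0, 0, 0, 0]
    - [0.4, -2.4, -8.5, 0, 0, 0, 0]
    - [0.4, -2.4, -8.5, 0, 0, 0, 0]
    - [0.4, -2.4, -8.5, 0, 0, 0, 0]
    - [0.4, -2.4, -8.5, 0, 0, 0, 0]

```text
t: 4.25
eef_pos: [0.3585, 0.2968, 0.3258]
tool_rot: [3.13, 1.326, 2.56]
ft_force: [0.0, -0.4, 0.6]
gripper_width: 0.0853
gripper_force: 0.0
```

```bash
cat > fit.py <<'E'
from h import *
from scipy.optimize import least_squares
s=r.get_state()
D=[([-1.359,.277,-.027,1.268,0,1.467],[.1934,-.5938,.2305]),([-.506,-.183,-.347,1.405,0,2.322],[.3694,-.1308,.3092]),([.304,-.557,-1.075,-.278,-.326,2.899],[.4957,.1251,.3753]),([1.12,-.136,-.622,.841,-1.088,2.577],[.3583,.2966,.3263])]
D.append((s["qpos"],s["eef_pos"]))
def fk(x,q):
    h,L1x,L1z,L2x,L2z,L3,Lt,c,r0=x
    ry=lambda a:R.from_euler('y',a).as_matrix()
    v=np.array([r0,c,h])+ry(q[1])@[L1x,0,L1z]+ry(q[1]-q[2])@[L2x,0,L2z]
    v=v+ry(q[1]-q[2]+q[3])@([L3,0,0]+R.from_euler('z',q[4]).as_matrix()@[Lt,0,0])
    return R.from_euler('z',q[0]).as_matrix()@v
x0=np.array([.2,0,.4,.4,0,.1,.2,.06,0])
f=lambda x:np.r_[np.concatenate([(fk(x,q)-p)*1000 for q,p in D]),(x-x0)*.5]
S=least_squares(f,x0)
E
python3 - <<'E'
from fit import *
st();print(S.x.round(3),S.fun.round(1))
E
```

```text
4.25 [0.3585 0.2968 0.3258] [3.13  1.326 2.56 ] [ 1.169  0.217 -0.43   1.516 -1.274  2.187] [ 0.  -0.4  0.6] 0.0853
[0.229 0.    0.548 0.489 0.015 0.102 0.291 0.064 0.001] [ 0.1  0.  -0.1 -0.1 -0.2  0.1 -0.   0.2 -0.   0.1 -0.  -0.  -0.   0.
  0.1  0.   0.   0.1  0.   0.   0.   0.   0.   0. ]
```

```bash
cat > ik.py <<'E'
from fit import *
X=S.x
LO=np.array([-3.12,-.85,-1.08,-1.95,-1.57,-3.14]);HI=np.array([3.12,1.88,1.24,2.15,1.53,3.14])
def solve(G,p,q5,flip):
    "joints for grasp point G with pitch p, q5; tool y level; flip picks which"
    best=None
    for g in ([1.,.2,-.8],[.3,0,-.5],[0,.3,0]):
        def e(v):
            q=np.array([v[0],v[1],v[2],p-v[1]+v[2],q5,0]);return (fk(X,q)-.019*rot(q[0],p,q5,0)[:,2]-G)*100
        s=least_squares(e,g,bounds=(LO[:3],HI[:3]))
        if best is None or s.cost<best.cost-1e-6:best=s
    v=best.x;return np.array([v[0],v[1],v[2],p-v[1]+v[2],q5,level(v[0],p,q5)[flip]]),best.cost
E
python3 - <<'E'
from ik import *
for name,G in(("pick",[.436,.287,.072]),("pickup",[.436,.287,.2]),("place",[.515,-.13,.097]),("place2",[.525,-.09,.097])):
  for p in(.6,.9,1.2,1.5):
    q,c=solve(G,p,-1.54,0);d=rot(q[0],p,q[4],0)[:,2];W=fk(X,q)-X[6]*d
    print(name,p,q.round(2),round(c,4),"d",d.round(2),"W",W.round(3),"ok" if all(q>LO) and all(q<HI) else "OUT",np.round(level(q[0],p,-1.54),2))
E
```

```text
pick 0.6 [ 0.99  0.77 -0.82 -0.99 -1.54 -2.54] 0.0 d [ 0.85 -0.53 -0.02] W [0.205 0.43  0.077] ok [-2.54  0.6 ]
pick 0.9 [ 0.99  0.71 -0.79 -0.59 -1.54 -2.24] 0.0 d [ 0.85 -0.53 -0.02] W [0.206 0.432 0.079] ok [-2.24  0.9 ]
pick 1.2 [ 0.99  0.68 -0.73 -0.21 -1.54 -1.94] 0.0 d [ 0.84 -0.54 -0.03] W [0.207 0.433 0.08 ] ok [-1.94  1.2 ]
pick 1.5 [ 0.99  0.68 -0.66  0.16 -1.54 -1.64] 0.0 d [ 0.84 -0.55 -0.03] W [0.208 0.435 0.08 ] ok [-1.64  1.5 ]
pickup 0.6 [ 0.99  0.43 -0.84 -0.68 -1.54 -2.54] 0.0 d [ 0.85 -0.53 -0.02] W [0.205 0.43  0.205] ok [-2.54  0.6 ]
pickup 0.9 [ 0.99  0.4  -0.79 -0.29 -1.54 -2.24] 0.0 d [ 0.85 -0.53 -0.02] W [0.206 0.432 0.207] ok [-2.24  0.9 ]
pickup 1.2 [ 0.99  0.39 -0.72  0.09 -1.54 -1.94] 0.0 d [ 0.84 -0.54 -0.03] W [0.207 0.433 0.208] ok [-1.94  1.2 ]
pickup 1.5 [ 0.99  0.41 -0.65  0.44 -1.54 -1.64] 0.0 d [ 0.84 -0.55 -0.03] W [0.208 0.435 0.208] ok [-1.64  1.5 ]
place 0.6 [ 0.15  0.7  -0.81 -0.92 -1.54 -2.54] 0.0 d [ 0.18 -0.98 -0.02] W [0.466 0.138 0.102] ok [-2.54  0.6 ]
place 0.9 [ 0.15  0.65 -0.77 -0.52 -1.54 -2.24] 0.0 d [ 0.17 -0.98 -0.02] W [0.468 0.138 0.104] ok [-2.24  0.9 ]
place 1.2 [ 0.15  0.63 -0.71 -0.14 -1.54 -1.94] 0.0 d [ 0.16 -0.99 -0.03] W [0.47  0.138 0.105] ok [-1.94  1.2 ]
place 1.5 [ 0.15  0.63 -0.64  0.22 -1.54 -1.64] 0.0 d [ 0.16 -0.99 -0.03] W [0.473 0.139 0.105] ok [-1.64  1.5 ]
place2 0.6 [ 0.23  0.7  -0.81 -0.91 -1.54 -2.54] 0.0 d [ 0.25 -0.97 -0.02] W [0.456 0.173 0.102] ok [-2.54  0.6 ]
place2 0.9 [ 0.23  0.65 -0.77 -0.52 -1.54 -2.24] 0.0 d [ 0.25 -0.97 -0.02] W [0.458 0.174 0.104] ok [-2.24  0.9 ]
place2 1.2 [ 0.23  0.63 -0.71 -0.14 -1.54 -1.94] 0.0 d [ 0.24 -0.97 -0.03] W [0.46  0.174 0.105] ok [-1.94  1.2 ]
place2 1.5 [ 0.23  0.63 -0.64  0.23 -1.54 -1.64] 0.0 d [ 0.23 -0.97 -0.03] W [0.462 0.175 0.105] ok [-1.64  1.5 ]
```

```bash
cat >> ik.py <<'E'
def rows(q1,n,g,hold=0):
    "joint-interpolated rows from the present joints"
    s=r.get_state();q0=s["qpos"];R0=R.from_euler('xyz',s["tool_rot"]).as_matrix();out=[]
    for k in range(1,n+1):
        q=q0+(q1-q0)*k/n;p=q[1]-q[2]+q[3];Rt=rot(q[0],p,q[4],q[5])
        out.append(np.r_[R.from_matrix(R0.T@Rt).as_rotvec(degrees=True)/8,R0.T@(fk(X,q)-s["eef_pos"])/.04,g].round(2).tolist())
    print(out)
E
python3 - <<'E'
from ik import *
t=r.get_image("top");s=r.get_image("scene")
T=lambda x,y:(265+(x-395)/2.55,135+y/2.55);SS=lambda x,y:(265+x/2.55,140+y/2.55)
print("bin corner",onz(t,*T(545,183),0.01).round(3),onz(s,*SS(124,178),.01).round(3),"edge",onz(t,*T(490,325),0).round(3),onz(t,*T(700,265),0).round(3))
q,c=solve([.436,.287,.21],.9,-1.52,1);print(q.round(3),c);rows(q,16,0)
E
```

```text
bin corner [0.547 0.075 0.01 ] [0.559 0.069 0.01 ] edge [0.373 0.222 0.   ] [ 0.358 -0.102  0.   ]
[ 0.991  0.361 -0.791 -0.252 -1.52   0.899] 1.3134842220720949e-27
[[-0.12, -0.01, -0.02, 0.4, 0.22, 0.22, 0.0], [-0.22, -0.03, -0.03, 0.76, 0.43, 0.43, 0.0], [-0.32, -0.07, -0.04, 1.08, 0.62, 0.64, 0.0], [-0.41, -0.13, -0.05, 1.36, 0.79, 0.84, 0.0], [-0.48, -0.21, -0.06, 1.61, 0.95, 1.04, 0.0], [-0.54, -0.3, -0.06, 1.82, 1.08, 1.24, 0.0], [-0.58, -0.4, -0.07, 1.99, 1.19, 1.43, 0.0], [-0.61, -0.51, -0.07, 2.13, 1.28, 1.62, 0.0], [-0.61, -0.62, -0.07, 2.24, 1.33, 1.8, 0.0], [-0.6, -0.75, -0.07, 2.32, 1.35, 1.97, 0.0], [-0.57, -0.87, -0.07, 2.37, 1.35, 2.14, 0.0], [-0.52, -1.0, -0.07, 2.4, 1.31, 2.3, 0.0], [-0.46, -1.12, -0.07, 2.4, 1.24, 2.46, 0.0], [-0.37, -1.24, -0.07, 2.39, 1.14, 2.61, 0.0], [-0.27, -1.36, -0.07, 2.36, 1.0, 2.75, 0.0], [-0.15, -1.47, -0.06, 2.31, 0.83, 2.88, 0.0]]
```

>>> apply_moves:
  motion:
    - [-0.12, -0.01, -0.02, 0.4, 0.22, 0.22, 0]
    - [-0.22, -0.03, -0.03, 0.76, 0.43, 0.43, 0]
    - [-0.32, -0.07, -0.04, 1.08, 0.62, 0.64, 0]
    - [-0.41, -0.13, -0.05, 1.36, 0.79, 0.84, 0]
    - [-0.54, -0.3, -0.06, 1.82, 1.08, 1.24, 0]
    - [-0.61, -0.51, -0.07, 2.13, 1.28, 1.62, 0]
    - [-0.6, -0.75, -0.07, 2.32, 1.35, 1.97, 0]
    - [-0.52, -1.0, -0.07, 2.4, 1.31, 2.3, 0]
    - [-0.37, -1.24, -0.07, 2.39, 1.14, 2.61, 0]
    - [-0.15, -1.47, -0.06, 2.31, 0.83, 2.88, 0]

```text
t: 5.35
eef_pos: [0.4523, 0.2781, 0.2099]
tool_rot: [3.104, 1.53, 2.557]
ft_force: [0.5, 1.2, -0.2]
gripper_width: 0.0853
gripper_force: 0.0
```

```bash
python3 - <<'E'
from ik import *
st();c=r.get_image("wrist");cv2.imwrite("pics/w1.png",c["img"])
d=R.from_euler('xyz',r.get_state()["tool_rot"]).as_matrix();print("G",r.get_state()["eef_pos"]-.019*d[:,2],d.round(3).tolist())
print("pix of T base/mouth",pix(c,[.436,.287,0]),pix(c,[.436,.287,.134]))
q,_=solve([.436,.287,.21],.9,-1.52,1);rows(q,3,0)
E
```

```text
5.35 [0.4523 0.2781 0.2099] [3.104 1.53  2.557] [ 0.992  0.36  -0.789 -0.255 -1.519  0.896] [ 0.5  1.2 -0.2] 0.0853
G [0.43557231 0.28571483 0.20969258] [[-0.033, 0.522, 0.852], [0.021, 0.853, -0.522], [-0.999, 0.001, -0.039]]
pix of T base/mouth (np.float64(280.24847930896226), np.float64(-410.8221137611263)) (np.float64(281.16540880171647), np.float64(95.15364403119698))
[[-0.0, 0.0, -0.0, -0.0, 0.01, -0.0, 0.0], [-0.0, 0.0, -0.01, -0.01, 0.02, -0.01, 0.0], [-0.0, 0.0, -0.01, -0.01, 0.03, -0.01, 0.0]]
```

View pics/w1.png

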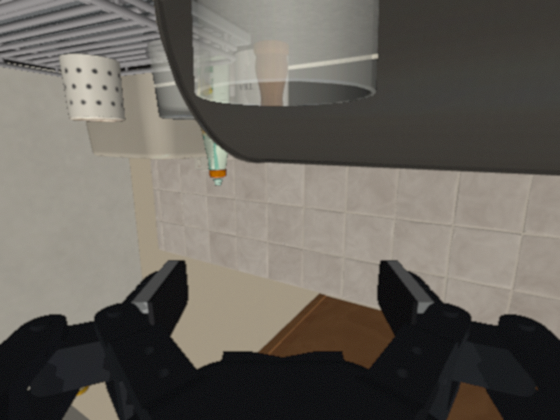

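The wrist picture (upside down) shows the tumbler's mouth centred at about (285,95), 4 px from the prediction, so the tool is within 2 mm in line over the glass.

```bash
python3 - <<'E'
from ik import *
c=r.get_image("wrist");T=c["extrinsics"];o=-T[:3,:3].T@T[:3,3];s=r.get_state();d=R.from_euler('xyz',s["tool_rot"]).as_matrix()
print(o.round(3),"in tool frame",(d.T@(o-s["eef_pos"])).round(3))
E
```

```text
[0.328 0.351 0.148] in tool frame [ 0.066 -0.001 -0.141]
```

>>> apply_moves:
  motion:
    - [0, 0, 0, 0.6, 0, 0.02, 0]
    - [0, 0, 0, 1.3, 0, 0.05, 0]
    - [0, 0, 0, 2.0, 0, 0.08, 0]
    - [0, 0, 0, 2.6, 0, 0.1, 0]
    - [0, 0, 0, 3.1, 0, 0.12, 0]
    - [0, 0, 0, 3.54, 0, 0.14, 0]
    - [0, 0, 0, 3.54, 0, 0.14, 0]

```text
t: 6.15
eef_pos: [0.4517, 0.2792, 0.0659]
tool_rot: [-3.056, 1.528, 2.683]
ft_force: [0.1, 0.4, 0.2]
gripper_width: 0.0856
gripper_force: 0.0
```

```bash
python3 - <<'E'
from ik import *
st();s=r.get_state();d=R.from_euler('xyz',s["tool_rot"]).as_matrix();print("G",s["eef_pos"]-.019*d[:,2])
c=r.get_image("wrist");a=c["img"];b=r.get_image("scene")["img"][120:290,180:390];b=cv2.resize(b,None,fx=1.8,fy=1.8);a=cv2.resize(a,(403,306));cv2.imwrite("pics/w2.png",np.hstack([a,b[:306]]))
E
```

```text
6.15 [0.4517 0.2792 0.0659] [-3.056  1.528  2.683] [ 0.994  0.706 -0.786 -0.576 -1.518  0.912] [0.1 0.4 0.2] 0.0856
G [0.43548859 0.28903425 0.06669908]
```

View pics/w2.png

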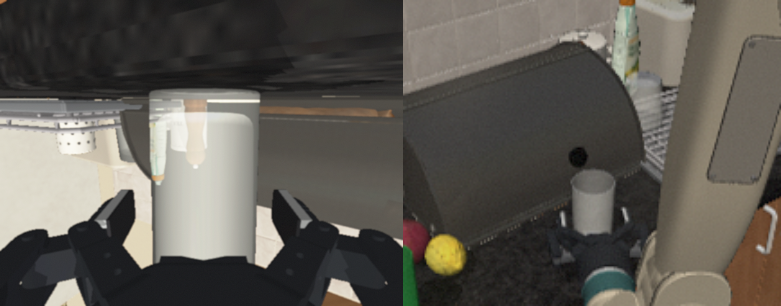

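The view shows the glass centred between the pads, with the lemon untouched.

>>> apply_moves:
  motion:
    - [0, 0, 0, 0, 0, 0, 0.2]
    - [0, 0, 0, 0, 0, 0, 0.4]
    - [0, 0, 0, 0, 0, 0, 0.6]
    - [0, 0, 0, 0, 0, 0, 0.8]
    - [0, 0, 0, 0, 0, 0, 1]
    - [0, 0, 0, 0, 0, 0, 1]
    - [0, 0, 0, 0, 0, 0, 1]
  grip_force: 35

```text
t: 6.95
eef_pos: [0.4519, 0.2792, 0.0685]
tool_rot: [3.095, 1.531, 2.548]
ft_force: [-0.5, 3.2, 6.6]
gripper_width: 0.0603
gripper_force: 40.4
```

>>> apply_moves:
  motion:
    - [0, 0, 0, -0.3, 0, -0.01, 1]
    - [0, 0, 0, -0.8, 0, -0.03, 1]
    - [0, 0, 0, -1.5, 0, -0.06, 1]
    - [0, 0, 0, -2.3, 0, -0.09, 1]
    - [0, 0, 0, -3.2, 0, -0.13, 1]
    - [0, 0, 0, -4.0, 0, -0.16, 1]
    - [0, 0, 0, -4.7, 0, -0.19, 1]
    - [0, 0, 0, -5.2, 0, -0.21, 1]
    - [0, 0, 0, -5.2, 0, -0.21, 1]

```text
t: 7.85
eef_pos: [0.452, 0.2787, 0.2778]
tool_rot: [3.068, 1.529, 2.523]
ft_force: [-0.6, 0.3, -2.0]
gripper_width: 0.0601
gripper_force: 40.3
```

```bash
python3 - <<'E'
from ik import *
st();s=r.get_state();d=R.from_euler('xyz',s["tool_rot"]).as_matrix();print("G",s["eef_pos"]-.019*d[:,2])
q,c=solve([.515,-.13,.28],.7,-1.535,0);print(q.round(3),c);rows(q,27,1)
E
```

```text
7.85 [0.452  0.2787 0.2778] [3.068 1.529 2.523] [ 0.993  0.215 -0.751 -0.065 -1.518  0.904] [-0.6  0.3 -2. ] 0.0601
G [0.43579885 0.2885836  0.27856848]
[ 0.154  0.246 -0.772 -0.318 -1.535 -2.442] 9.588026909164071e-23
[[0.22, 0.01, -0.82, -0.02, -0.18, 0.36, 1.0], [0.45, 0.04, -1.65, -0.03, -0.38, 0.72, 1.0], [0.67, 0.1, -2.47, -0.05, -0.58, 1.08, 1.0], [0.88, 0.18, -3.3, -0.07, -0.8, 1.42, 1.0], [1.09, 0.3, -4.12, -0.08, -1.03, 1.76, 1.0], [1.3, 0.43, -4.94, -0.1, -1.26, 2.1, 1.0], [1.49, 0.6, -5.75, -0.11, -1.51, 2.42, 1.0], [1.68, 0.79, -6.57, -0.13, -1.77, 2.74, 1.0], [1.85, 1.0, -7.38, -0.14, -2.04, 3.05, 1.0], [2.01, 1.25, -8.19, -0.16, -2.32, 3.35, 1.0], [2.15, 1.51, -8.99, -0.17, -2.61, 3.65, 1.0], [2.27, 1.81, -9.78, -0.19, -2.91, 3.93, 1.0], [2.38, 2.13, -10.58, -0.2, -3.21, 4.21, 1.0], [2.46, 2.48, -11.36, -0.21, -3.53, 4.47, 1.0], [2.52, 2.85, -12.14, -0.23, -3.85, 4.73, 1.0], [2.55, 3.25, -12.9, -0.24, -4.18, 4.98, 1.0], [2.55, 3.67, -13.66, -0.25, -4.52, 5.21, 1.0], [2.52, 4.12, -14.41, -0.27, -4.87, 5.44, 1.0], [2.45, 4.59, -15.15, -0.28, -5.23, 5.65, 1.0], [2.34, 5.09, -15.87, -0.29, -5.59, 5.85, 1.0], [2.19, 5.61, -16.57, -0.3, -5.96, 6.05, 1.0], [2.0, 6.15, -17.26, -0.31, -6.33, 6.23, 1.0], [1.76, 6.72, -17.93, -0.32, -6.71, 6.4, 1.0], [1.46, 7.3, -18.58, -0.33, -7.09, 6.55, 1.0], [1.11, 7.9, -19.21, -0.34, -7.48, 6.7, 1.0], [0.69, 8.52, -19.8, -0.35, -7.88, 6.83, 1.0], [0.2, 9.14, -20.37, -0.36, -8.28, 6.95, 1.0]]
```

>>> apply_moves:
  motion:
    - [0.22, 0.01, -0.82, -0.02, -0.18, 0.36, 1]
    - [0.45, 0.04, -1.65, -0.03, -0.38, 0.72, 1]
    - [0.67, 0.1, -2.47, -0.05, -0.58, 1.08, 1]
    - [0.88, 0.18, -3.3, -0.07, -0.8, 1.42, 1]
    - [1.09, 0.3, -4.12, -0.08, -1.03, 1.76, 1]
    - [1.3, 0.43, -4.94, -0.1, -1.26, 2.1, 1]
    - [1.49, 0.6, -5.75, -0.11, -1.51, 2.42, 1]
    - [1.68, 0.79, -6.57, -0.13, -1.77, 2.74, 1]
    - [1.85, 1.0, -7.38, -0.14, -2.04, 3.05, 1]
    - [2.01, 1.25, -8.19, -0.16, -2.32, 3.35, 1]

```text
t: 8.85
eef_pos: [0.5177, 0.1282, 0.2737]
tool_rot: [-1.608, 0.394, -2.444]
ft_force: [-0.4, 0.4, -2.3]
gripper_width: 0.0606
gripper_force: 40.3
```

```bash
python3 - <<'E'
from ik import *
st()
q,c=solve([.515,-.13,.28],.7,-1.535,0);rows(q,19,1)
E
```

```text
8.85 [0.5177 0.1282 0.2737] [-1.608  0.394 -2.444] [ 0.681  0.234 -0.763 -0.163 -1.525 -0.343] [-0.4  0.4 -2.3] 0.0606
[[0.07, 0.19, -0.73, 0.14, -0.08, 0.33, 1.0], [0.12, 0.38, -1.47, 0.29, -0.16, 0.65, 1.0], [0.15, 0.58, -2.2, 0.45, -0.25, 0.97, 1.0], [0.17, 0.79, -2.93, 0.62, -0.34, 1.28, 1.0], [0.16, 1.0, -3.67, 0.79, -0.43, 1.59, 1.0], [0.13, 1.21, -4.4, 0.98, -0.53, 1.9, 1.0], [0.08, 1.43, -5.12, 1.17, -0.62, 2.19, 1.0], [0.0, 1.64, -5.85, 1.37, -0.73, 2.49, 1.0], [-0.09, 1.86, -6.57, 1.58, -0.83, 2.77, 1.0], [-0.21, 2.08, -7.3, 1.79, -0.94, 3.05, 1.0], [-0.35, 2.29, -8.01, 2.02, -1.05, 3.32, 1.0], [-0.52, 2.5, -8.73, 2.25, -1.16, 3.59, 1.0], [-0.71, 2.71, -9.44, 2.48, -1.28, 3.85, 1.0], [-0.93, 2.91, -10.15, 2.72, -1.4, 4.1, 1.0], [-1.17, 3.1, -10.85, 2.97, -1.52, 4.35, 1.0], [-1.44, 3.28, -11.54, 3.23, -1.65, 4.58, 1.0], [-1.73, 3.45, -12.23, 3.49, -1.77, 4.81, 1.0], [-2.05, 3.61, -12.91, 3.76, -1.9, 5.03, 1.0], [-2.4, 3.76, -13.59, 4.04, -2.03, 5.24, 1.0]]
```

>>> apply_moves:
  motion:
    - [0.07, 0.19, -0.73, 0.14, -0.08, 0.33, 1]
    - [0.12, 0.38, -1.47, 0.29, -0.16, 0.65, 1]
    - [0.15, 0.58, -2.2, 0.45, -0.25, 0.97, 1]
    - [0.17, 0.79, -2.93, 0.62, -0.34, 1.28, 1]
    - [0.16, 1.0, -3.67, 0.79, -0.43, 1.59, 1]
    - [0.13, 1.21, -4.4, 0.98, -0.53, 1.9, 1]
    - [0.08, 1.43, -5.12, 1.17, -0.62, 2.19, 1]
    - [0, 1.64, -5.85, 1.37, -0.73, 2.49, 1]
    - [-0.09, 1.86, -6.57, 1.58, -0.83, 2.77, 1]
    - [-0.21, 2.08, -7.3, 1.79, -0.94, 3.05, 1]

```text
t: 9.85
eef_pos: [0.5362, -0.0165, 0.2762]
tool_rot: [-1.609, -0.64, -2.686]
ft_force: [-0.6, -1.2, -1.9]
gripper_width: 0.0602
gripper_force: 40.3
```

```bash
python3 - <<'E'
from ik import *
st()
q,c=solve([.515,-.13,.28],.7,-1.535,0);rows(q,9,1)
E
```

```text
9.85 [ 0.5362 -0.0165  0.2762] [-1.609 -0.64  -2.686] [ 0.405  0.237 -0.754 -0.16  -1.53  -1.381] [-0.6 -1.2 -1.9] 0.0602
[[-0.12, 0.16, -0.73, 0.14, 0.08, 0.33, 1.0], [-0.26, 0.3, -1.47, 0.29, 0.17, 0.66, 1.0], [-0.42, 0.43, -2.2, 0.44, 0.26, 0.98, 1.0], [-0.59, 0.55, -2.94, 0.61, 0.36, 1.3, 1.0], [-0.77, 0.65, -3.67, 0.78, 0.46, 1.62, 1.0], [-0.97, 0.74, -4.4, 0.96, 0.57, 1.92, 1.0], [-1.18, 0.8, -5.13, 1.14, 0.69, 2.22, 1.0], [-1.41, 0.85, -5.86, 1.33, 0.81, 2.52, 1.0], [-1.64, 0.89, -6.58, 1.54, 0.93, 2.81, 1.0]]
```

>>> apply_moves:
  motion:
    - [-0.12, 0.16, -0.73, 0.14, 0.08, 0.33, 1]
    - [-0.26, 0.3, -1.47, 0.29, 0.17, 0.66, 1]
    - [-0.42, 0.43, -2.2, 0.44, 0.26, 0.98, 1]
    - [-0.59, 0.55, -2.94, 0.61, 0.36, 1.3, 1]
    - [-0.77, 0.65, -3.67, 0.78, 0.46, 1.62, 1]
    - [-0.97, 0.74, -4.4, 0.96, 0.57, 1.92, 1]
    - [-1.18, 0.8, -5.13, 1.14, 0.69, 2.22, 1]
    - [-1.41, 0.85, -5.86, 1.33, 0.81, 2.52, 1]
    - [-1.64, 0.89, -6.58, 1.54, 0.93, 2.81, 1]
    - [-1.64, 0.89, -6.58, 1.54, 0.93, 2.81, 1]

```text
t: 10.85
eef_pos: [0.518, -0.1489, 0.2795]
tool_rot: [-2.935, -1.546, -1.597]
ft_force: [-0.3, -0.1, -2.7]
gripper_width: 0.0604
gripper_force: 40.2
```

```bash
python3 - <<'E'
from ik import *
st();s=r.get_state();d=R.from_euler('xyz',s["tool_rot"]).as_matrix();print("G",s["eef_pos"]-.019*d[:,2],d.round(3).tolist())
a=r.get_image("top")["img"][110:270,230:450];b=r.get_image("scene")["img"][60:240,230:450]
cv2.imwrite("pics/p1.png",np.hstack([cv2.resize(a,(400,291)),cv2.resize(b[:160],(400,291))]))
q,_=solve([.515,-.13,.12],.7,-1.535,0);print(q.round(2));rows(q,4,1)
E
```

```text
10.85 [ 0.518  -0.1489  0.2795] [-2.935 -1.546 -1.597] [ 0.154  0.242 -0.763 -0.261 -1.535 -2.393] [-0.3 -0.1 -2.7] 0.0604
G [ 0.51461598 -0.13024321  0.28000486] [[-0.001, -0.984, 0.179], [-0.025, -0.179, -0.984], [1.0, -0.005, -0.024]]
[ 0.15  0.62 -0.81 -0.73 -1.54 -2.44]
[[-0.0, 0.0, -0.01, -1.02, -0.15, 0.03, 1.0], [-0.0, 0.0, -0.03, -2.04, -0.19, 0.06, 1.0], [-0.0, 0.01, -0.04, -3.04, -0.13, 0.09, 1.0], [-0.0, 0.01, -0.06, -4.01, 0.04, 0.12, 1.0]]
```

View pics/p1.png

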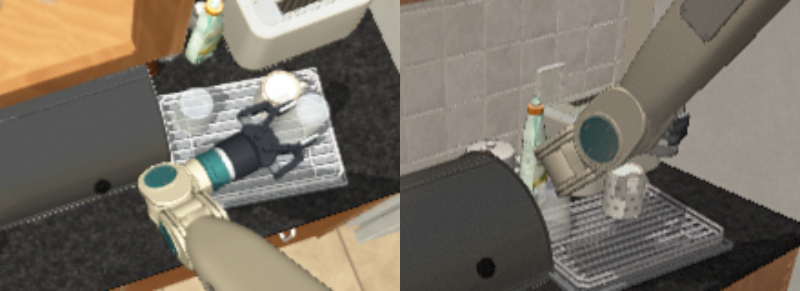

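The picture shows the glass held inverted over the front row of the drainer, at (312,112) in the left half, clear of the mug at (280,88) and the short glass at (197,104).

>>> apply_moves:
  motion:
    - [0, 0, 0, -0.5, 0, 0.01, 1]
    - [0, 0, 0, -1.2, 0, 0.03, 1]
    - [0, 0, 0, -2.0, 0.01, 0.05, 1]
    - [0, 0, 0, -2.8, 0.01, 0.07, 1]
    - [0, 0, 0, -3.5, 0.02, 0.08, 1]
    - [0, 0, 0, -4.0, 0.02, 0.09, 1]
    - [0, 0, 0, -4.3, 0.02, 0.1, 1]
    - [0, 0, 0, -4.3, 0.02, 0.1, 1]

```text
t: 11.75
eef_pos: [0.5199, -0.1469, 0.1076]
tool_rot: [-2.876, -1.546, -1.653]
ft_force: [-0.8, -0.2, -2.9]
gripper_width: 0.0601
gripper_force: 40.2
```

```bash
python3 - <<'E'
from ik import *
st();s=r.get_state();d=R.from_euler('xyz',s["tool_rot"]).as_matrix();print("G",s["eef_pos"]-.019*d[:,2],d.round(3).tolist())
E
```

```text
11.75 [ 0.5199 -0.1469  0.1076] [-2.876 -1.546 -1.653] [ 0.157  0.644 -0.795 -0.693 -1.535 -2.389] [-0.8 -0.2 -2.9] 0.0601
G [ 0.51639147 -0.12824262  0.10801638] [[-0.002, -0.983, 0.182], [-0.025, -0.182, -0.983], [1.0, -0.007, -0.024]]
```

>>> apply_moves:
  motion:
    - [0, 0, 0, -0.06, 0, 0, 1]
    - [0, 0, 0, -0.12, 0, 0, 1]
    - [0, 0, 0, -0.17, 0, 0, 1]
    - [0, 0, 0, -0.2, 0, 0, 1]
    - [0, 0, 0, -0.22, 0, 0, 1]
    - [0, 0, 0, -0.22, 0, 0, 1]
  grip_force: 25

```text
t: 12.35
eef_pos: [0.5204, -0.1472, 0.1012]
tool_rot: [-2.719, -1.545, -1.812]
ft_force: [-0.3, -0.2, -1.9]
gripper_width: 0.0605
gripper_force: 40.2
```

>>> apply_moves:
  motion:
    - [0, 0, 0, -0.03, 0, 0, 1]
    - [0, 0, 0, -0.06, 0, 0, 1]
    - [0, 0, 0, -0.09, 0, 0, 1]
    - [0, 0, 0, -0.09, 0, 0, 1]
  grip_force: 25

```text
t: 12.75
eef_pos: [0.5203, -0.1472, 0.0972]
tool_rot: [-2.754, -1.546, -1.777]
ft_force: [0.5, -0.3, -1.4]
gripper_width: 0.0603
gripper_force: 40.2
```

```bash
python3 - <<'E'
from ik import *
st();s=r.get_state();d=R.from_euler('xyz',s["tool_rot"]).as_matrix();print("G",s["eef_pos"]-.019*d[:,2],d.round(3).tolist(),s["torque"].round(2))
E
```

```text
12.75 [ 0.5203 -0.1472  0.0972] [-2.754 -1.546 -1.777] [ 0.157  0.67  -0.79  -0.706 -1.537 -2.379] [ 0.5 -0.3 -1.4] 0.0603
G [ 0.51688598 -0.1284834   0.09768265] [[-0.005, -0.984, 0.181], [-0.025, -0.18, -0.983], [1.0, -0.01, -0.023]] [1.52 0.27 0.04]
```

>>> apply_moves:
  motion:
    - [0, 0, 0, -0.03, 0, 0, 1]
    - [0, 0, 0, -0.05, 0, 0, 1]
    - [0, 0, 0, -0.05, 0, 0, 1]
  grip_force: 25

```text
t: 13.05
eef_pos: [0.5204, -0.1471, 0.0955]
tool_rot: [-2.724, -1.546, -1.807]
ft_force: [0.7, -0.2, -1.1]
gripper_width: 0.0606
gripper_force: 40.3
```

>>> apply_moves:
  motion:
    - [0, 0, 0, -0.03, 0, 0, 1]
    - [0, 0, 0, -0.05, 0, 0, 1]
    - [0, 0, 0, -0.05, 0, 0, 1]
  grip_force: 20

```text
t: 13.35
eef_pos: [0.5203, -0.147, 0.0944]
tool_rot: [-2.646, -1.546, -1.886]
ft_force: [-0.9, 0.9, 4.8]
gripper_width: 0.0601
gripper_force: 40.6
```

```bash
python3 - <<'E'
from ik import *
st();s=r.get_state();d=R.from_euler('xyz',s["tool_rot"]).as_matrix();print("G",s["eef_pos"]-.019*d[:,2],s["torque"].round(2))
c=r.get_image("wrist");cv2.imwrite("pics/w3.png",c["img"])
E
```

```text
13.35 [ 0.5203 -0.147   0.0944] [-2.646 -1.546 -1.886] [ 0.157  0.678 -0.788 -0.71  -1.539 -2.375] [-0.9  0.9  4.8] 0.0601
G [ 0.51689079 -0.12828341  0.09482877] [-0.02  0.07 -0.07]
```

View pics/w3.png

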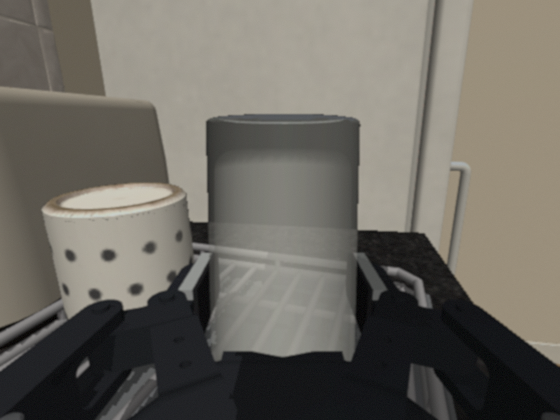

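The picture shows the glass upright on the wires between the pads, with the mug clear at left at (120,240). The contact force is about 7 N, so I'll release.

>>> apply_moves:
  motion:
    - [0, 0, 0, -0.01, 0, 0, 0.27]
    - [0, 0, 0, -0.01, 0, 0, 0.24]
    - [0, 0, 0, -0.01, 0, 0, 0.21]
    - [0, 0, 0, -0.01, 0, 0, 0.17]
    - [0, 0, 0, -0.01, 0, 0, 0.13]
    - [0, 0, 0, -0.01, 0, 0, 0.09]
    - [0, 0, 0, -0.01, 0, 0, 0.06]
    - [0, 0, 0, -0.01, 0, 0, 0.06]
  grip_force: 20

```text
t: 14.2
eef_pos: [0.5204, -0.147, 0.093]
tool_rot: [-2.739, -1.545, -1.792]
ft_force: [-0.3, -0.1, -0.1]
gripper_width: 0.0803
gripper_force: 0.0
```

```bash
python3 - <<'E'
from ik import *
st();s=r.get_state();d=R.from_euler('xyz',s["tool_rot"]).as_matrix();print(s["torque"].round(2),(d.T@[0,0,.2]/.04).round(2))
c=r.get_image("wrist");cv2.imwrite("pics/w4.png",c["img"])
E
```

```text
14.2 [ 0.5204 -0.147   0.093 ] [-2.739 -1.545 -1.792] [ 0.157  0.68  -0.788 -0.71  -1.537 -2.375] [-0.3 -0.1 -0.1] 0.0803
[ 1.01  0.15 -0.05] [ 5.   -0.05 -0.12]
```

View pics/w4.png

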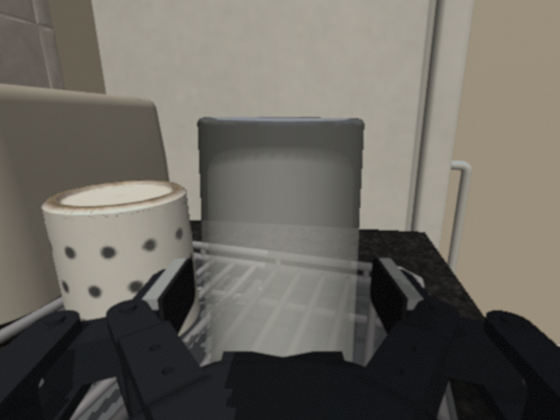

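The picture shows the pads open and clear on both sides, with the glass settled level and the mug untouched. Next I'll retreat straight up.

>>> apply_moves:
  motion:
    - [0, 0, 0, 0.3, 0, -0.01, 0.06]
    - [0, 0, 0, 0.7, -0.01, -0.02, 0.06]
    - [0, 0, 0, 1.3, -0.01, -0.03, 0.06]
    - [0, 0, 0, 2.0, -0.02, -0.05, 0.06]
    - [0, 0, 0, 2.8, -0.03, -0.07, 0.06]
    - [0, 0, 0, 3.6, -0.04, -0.09, 0.06]
    - [0, 0, 0, 4.3, -0.04, -0.1, 0.06]
    - [0, 0, 0, 5.0, -0.05, -0.12, 0.06]
    - [0, 0, 0, 5.0, -0.05, -0.12, 0.06]

```text
t: 15.15
eef_pos: [0.5215, -0.1466, 0.2974]
tool_rot: [-2.446, -1.541, -2.085]
ft_force: [0.6, 1.0, -0.8]
gripper_width: 0.0806
gripper_force: 0.0
```

```bash
python3 - <<'E'
from ik import *
st();q=r.get_state()["qpos"].copy();q[0]+=.6
rows(q,7,0.06)
E
```

```text
15.15 [ 0.5215 -0.1466  0.2974] [-2.446 -1.541 -2.085] [ 0.157  0.212 -0.742 -0.201 -1.538 -2.369] [ 0.6  1.  -0.8] 0.0806
[[0.61, -0.01, -0.01, -0.03, -0.47, -1.06, 0.06], [1.23, -0.02, -0.03, -0.06, -0.84, -2.16, 0.06], [1.84, -0.03, -0.04, -0.09, -1.12, -3.29, 0.06], [2.45, -0.05, -0.06, -0.12, -1.29, -4.43, 0.06], [3.07, -0.06, -0.07, -0.15, -1.38, -5.59, 0.06], [3.68, -0.07, -0.08, -0.18, -1.36, -6.75, 0.06], [4.3, -0.08, -0.1, -0.2, -1.24, -7.91, 0.06]]
```

Swing aside for an unobstructed check.

>>> apply_moves:
  motion:
    - [0.61, -0.01, -0.01, -0.03, -0.47, -1.06, 0.06]
    - [1.23, -0.02, -0.03, -0.06, -0.84, -2.16, 0.06]
    - [1.84, -0.03, -0.04, -0.09, -1.12, -3.29, 0.06]
    - [2.45, -0.05, -0.06, -0.12, -1.29, -4.43, 0.06]
    - [3.07, -0.06, -0.07, -0.15, -1.38, -5.59, 0.06]
    - [3.68, -0.07, -0.08, -0.18, -1.36, -6.75, 0.06]
    - [4.3, -0.08, -0.1, -0.2, -1.24, -7.91, 0.06]
    - [4.3, -0.08, -0.1, -0.2, -1.24, -7.91, 0.06]
    - [4.3, -0.08, -0.1, -0.2, -1.24, -7.91, 0.06]

```text
t: 16.05
eef_pos: [0.5115, 0.1741, 0.2921]
tool_rot: [-2.81, -1.541, -1.119]
ft_force: [-0.3, 0.1, 0.1]
gripper_width: 0.08
gripper_force: 0.0
```

```bash
python3 - <<'E'
from ik import *
st()
a=r.get_image("top")["img"][110:270,200:420];b=r.get_image("scene")["img"][110:270,200:420]
cv2.imwrite("pics/p2.png",np.hstack([cv2.resize(a,(400,291),interpolation=3),cv2.resize(b,(400,291),interpolation=3)]))
E
```

```text
16.05 [0.5115 0.1741 0.2921] [-2.81  -1.541 -1.119] [ 0.761  0.214 -0.723 -0.06  -1.534 -2.255] [-0.3  0.1  0.1] 0.08
```

View pics/p2.png

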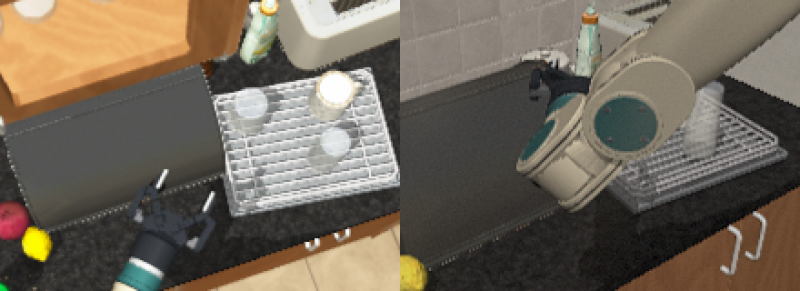

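```bash
python3 - <<'E'
from ik import *
for n in("top","scene"):
    c=r.get_image(n)
    for z in(.03,.164):
        u,v=pix(c,[.517,-.128,z]);k=400/220;print(n,z,round((u-200)*k+(400 if n=="scene" else 0)),round((v-110)*k))
print(r.hand_in())
E
```

```text
top 0.03 322 157
top 0.164 337 139
scene 0.03 699 147
scene 0.164 708 84
the job is handed in; nothing more can be done
None
```

The tumbler now stands upside down on the wires in the drainer's front row, clear of the mug, the short glass and the lemon; no laying down was needed, one grasp and a 180° wrist turn did it, and the job is handed in at about 16 s.

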